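Hold a skillet's new handle home while it is bolted on

ROBOT

A 7-joint arm with a two-finger parallel gripper is mounted at the origin on a cart in front of the work surface, level with it; the furniture and walls round the work are solid. World frame = base frame: x ahead of the robot, y to its left, z up, the work surface at z = 0. Lengths are in m, angles in rad, forces in N, time in s.
With the tool pointing down it reaches from about 0.4 to 0.75 m from the base axis. Payload 19.5 kg.
Tool frame: the origin (TCP) lies at the very end of the fingers, on their centre line; the grasp point (between the pads) lies 19 mm behind it; z points along the fingers, y is the line along which they close (so a half turn about z gives the same grasp; the last joint's range is limited). The gripper opens to 85 mm and grips with 20 to 120 N. Pads are 22 mm wide; open, the fingers measure 114 mm over their backs; the gripper's body (76 mm by 85 mm) begins 54 mm behind the grasp point. The pads swing forward as they close: fully open they stand 13 mm farther back than shut.
Start: joints at [1.099, 0.707, -0.028, 1.485, 0.022, 0.951, -0.075], TCP at [0.24, -0.523, 0.201] pointing down, gripper open.
Joint ranges: [-2.71, 2.71], [-0.32, 2.16], [-1.57, 1.52], [0, 2.45], [-1.46, 4.6], [0, 2.02], [-2.83, 2.83]. Speed limits (rad/s): [1.89, 1.89, 2.57, 2.57, 3.01, 3.01, 3.01].

INTERFACE

Orientations are given as a rotation vector (axis times angle).
In Python, from plant import ctrl gives the robot as it stands. The module is installed in compiled form; this text tells all that it offers.
- The arm moves only by the shell command python3 -m pendant 'ROWS' [OPENING] [FORCE]. ROWS is a JSON object of lists of equal length, an entry for each row: "linear": the shift along the tool's x, y, z each as a share of 25 cm, from -1 to 1, a list of three; "dr": the turn, a rotation vector about the tool's x, y, z each as a share of 120 degrees, from -1 to 1, a list of three. A call has 1 to 5 rows; each row is the pose to reach, as a shift and turn from the pose commanded when the call began, along the tool's axes at that moment; what a row does not reach only later rows make up. A row lasts 1/8 s, in which the tool goes at most 62.5 mm and 10.7 degrees, less where a joint would pass 70% of its speed; a pose out of reach is approached as far as the arm can. A call with a number of a shift or a turn outside -1 to 1 is refused whole. A call with a gripper value outside its range is refused whole. OPENING is the opening, from 0 (shut) to 1 (fully open), set as the call begins (- or left out, the last holds). The fingers move at their own pace and stop on an object; FORCE is the grip in N (left out, the last holds). Time passes only in rows, so rows that repeat a pose let the fingers close. It gives the time, the measured TCP pose, the force, the opening and the grip force at its end, in the units of the state.
- ctrl.get_state(): the state, without advancing time (a new reading comes with each control period).
- ctrl.grab_frame(name): name is "scene" or "top"; returns a dict with "frame" (420x560x3 uint8, red, green, blue), "fov_y" (degrees; the focal length in pixels is half the picture's height over the tangent of half this angle, whatever the lens; pixels are square), "cx", "cy" (the principal point, pixels), "dist" ([k1, k2, p1, p2, k3] as OpenCV has them; the pictures are not rectified), "rvec" (rotation vector, rad) and "tvec" (3), from world to camera coordinates, as OpenCV has them. Camera axes: x right, y down, z forward; pixel columns grow to the right and rows downward; lengths in m; the calibration is good to about 2 mm. A picture is of the moment at which its call begins. There is no depth.
- ctrl.sign_off(): hands the job in; it is judged then, once.
The state is a dict: "time": time; "joints": joint angles; "joint_velocities": joint speeds; "joint_efforts": joint torques, N m; "tool_pos": TCP position; "eef_rot": TCP orientation; "force": force on the tool from outside, world axes, zero at the start; "moment": the same for the moment, N m; "gripper_width": finger opening in m; "grasp_force": force on a finger pad.
Only numpy, scipy, OpenCV 4.12 (cv2) and the standard library are available. Lean on these libraries where they do the work, as an engineer would, in place of code of your own. Each camera call takes 0.05 s, during which the arm holds its last target. There are 200 camera calls.

TASK

The cast-iron skillet on the left front burner needs its new handle: take the whole wooden handle, the longer of the two on the chopping board, slide it straight and level over the skillet's bare tang until its socket bears on the sprung collar, and press the collar back about half-way, a push of roughly 10 N. Keep up that steady push and finish while still gripping and pushing the handle, so that I can screw in the long bolt from its tail; do not let go. Do not ram it, do not shove the skillet out of its place, and leave the other things where they are.

Things in the scene. Friction and masses are not known exactly. Their poses are not given: they have to be found in the camera images.
- skillet: Cast-iron skillet, 244 mm wide, 50 mm high, 3 kg, loose on the left front burner's grate (57 mm above the stove top); slides when pushed over 16 N. Origin: centre of its underside, z up. Along its -x, roughly to the robot's right: round arm, sprung collar, bare level steel tang 18 mm wide (y), 10 high (z), rounded tip; tang axis 41 mm above the underside, tip 190 mm from the origin.
- tang_tip (a point): Tip of the skillet's tang, on its axis. Axes as the skillet's.
- collar_face (a point): Centre of the front face (towards the tang's tip) of the sprung metal collar, a round ring 36 mm in diameter on the tang's root; moves with it. With the collar out it lies 43 mm behind the tip, on the tang's axis. Axes as the skillet's.
- collar (a joint): How far the sprung collar is pushed back towards the skillet, m: 0 fully out, 0.008 at its hard stop. The spring resists with about 4.5 N at the start, 10.5 N half-way (4 mm), 16.5 N at the stop (1.5 N per mm).
- new_handle: New handle on the board: light wood, steel band at the socket end, 150 mm long, 28 wide, 26 high (34 wide at the last 26 mm of the tail), 110 g. Origin: underside at mid length; x towards the socket end, z up. Socket: hole 22 wide, 14 high, 62 deep, its axis 13 mm above the underside, mouth at x = +75 mm. Flat-sided from x = -45 to +60 mm: grip there across the width.
- socket_mouth (a point): Centre of the socket's opening in the new handle's end face. Axes as the handle's. When the handle is on, its x axis runs along the skillet's x axis.
- old_handle: The old broken handle, a bystander on the same board: of the same light wood, but only about 95 mm long, no steel band, its socket end split open. Origin on its underside near mid length. Leave it.
- eye_bolt: The long steel bolt with a ring-shaped eye, 195 mm long, 6 mm thick, lying on the board; it is for the cook. Origin below the middle of its shank, x towards its point. Leave it.
- board: Wooden chopping board, 300 x 320 x 21 mm, laid over the right front burner and immovable. Origin: centre of its underside; its top is 21 mm above that, about 79 mm above the stove top. Beware: on the other side a wall cabinet hangs over the stove's left rear, from 0.48 m above the stove top up, beyond x = 0.48, y = 0.26; draw the arm in before it swings past from the left.
- mandarin: Mandarin, 63 mm wide and 56 mm high, on the stove top between the front burners, near the front edge. Origin: centre of its underside. Leave it.
- lemon: Lemon, 73 x 52 x 52 mm, on the stove top between the front burners, near the front edge. Origin: centre of its underside. Leave it.
- salt: Salt shaker, 44 mm wide, 90 mm high, on the stove top between the rear burners. Origin: centre of its underside. Leave it.
- pepper: Black-capped spice jar, 41 mm wide, 105 mm high, beside the salt shaker. Origin: centre of its underside. Leave it.
- grease_tin: Tin with crumpled foil in it, 110 mm wide and 136 mm high, on the stove top between the rear burners. Origin: centre of its underside. Leave it.

How it is judged:
On the way, in this order (a step that is already met when the one before it is completed fails the run):
1. the new handle is lifted clear of the board in the gripper (contact force between new_handle and the fingers above 1 N and contact force between new_handle and board below 0.05 N and z of new_handle in the frame of board above 0.035 m), for 0.2 s.
2. the socket is over the tang's tip, handle in line, still short of the collar (x of socket_mouth in the frame of tang_tip between 0.004 and 0.04 m and y of socket_mouth in the frame of tang_tip between -0.005 and 0.005 m and z of socket_mouth in the frame of tang_tip between -0.005 and 0.005 m and angle between the x axis of new_handle and the x axis of skillet, either way round below 0.15 rad), for 0.05 s.
3. the handle presses the collar back part of the way and holds it there steadily for 1.5 s (contact force between new_handle and skillet between 6 and 22 N and value of joint collar between 0.0015 and 0.0065 m and x of socket_mouth in the frame of tang_tip above 0.043 m), for 1.5 s.
At the end, for the whole second after the job is handed in: The gripper holds the new handle on the tang, mouth within 6 mm of the collar, in line within 0.08 rad, level within 0.1 rad; collar back 1.5 to 6.5 mm (a push of 7 to 14 N), contact with the skillet 6 to 22 N with side rub; both at rest, skillet level and within 25 mm of its place (contact force between new_handle and the fingers above 1 N and contact force between new_handle and skillet between 6 and 22 N and value of joint collar between 0.0015 and 0.0065 m and distance between socket_mouth and collar_face below 0.006 m and angle between the x axis of new_handle and the x axis of skillet, either way round below 0.08 rad and angle between new_handle's own z axis and vertical below 0.1 rad and contact force between new_handle and board below 0.05 N and angle between skillet's own z axis and vertical below 0.05 rad and linear speed of each of skillet, new_handle below 0.005 m/s and distance of skillet from where it was at the start of the episode below 0.025 m); the arm keeps its last pose, push and grip.
It fails at once if the handle is rammed against the skillet (over 40 N) (contact force between new_handle and skillet above 40 N).
It fails at once if the skillet is shoved more than 30 mm from its place (distance of skillet from where it was at the start of the episode above 0.03 m).
It fails at once if something else is moved more than 30 mm (distance of any of old_handle, eye_bolt, mandarin, lemon, salt, pepper, grease_tin from where it was at the start of the episode above 0.03 m).
It also fails if it takes over 48 s, if anything falls off the work surface, if the arm or the gripper's body presses on something with over 40 N, if the wrist force passes 120 N, or if a joint passes its speed limit or range.

## Working session

There is one attempt and no reset: what is moved stays moved. The work goes in short steps, Python scripts to look and compute and a shell command to move; the robot and the scene stay as the last step left them, time stands still between calls to the robot, and variables do not carry over. Pictures are saved under pics/ and viewed, at most 10 in all, crops included, and the job is handed in when it is done.

```bash
mkdir -p pics; cat > h.py <<'E'
import numpy as np, cv2, pickle
from scipy.spatial.transform import Rotation as R
from plant import ctrl
def snap(n,tag):
    f=ctrl.grab_frame(n); pickle.dump(f,open(f'{tag}.pkl','wb')); return f
def K(f):
    F=f['frame'].shape[0]/2/np.tan(np.radians(f['fov_y'])/2)
    return np.array([[F,0,f['cx']],[0,F,f['cy']],[0,0,1.]])
def ray(f,px):
    u=cv2.undistortPoints(np.array(px,float).reshape(-1,1,2),K(f),np.array(f['dist'],float)).reshape(-1,2)
    Rm=cv2.Rodrigues(np.array(f['rvec'],float))[0]
    return -Rm.T@np.array(f['tvec'],float).ravel(), np.c_[u,np.ones(len(u))]@Rm
def atz(f,px,z):
    c,d=ray(f,px); return c+d*((z-c[2])/d[:,2])[:,None]
def proj(f,P):
    return cv2.projectPoints(np.array(P,float).reshape(-1,1,3),np.array(f['rvec'],float),np.array(f['tvec'],float),K(f),np.array(f['dist'],float))[0].reshape(-1,2)
E
python3 - <<'E'
from h import *
for n in('scene','top'):
    f=snap(n,n+'0'); cv2.imwrite(f'pics/{n}0.png',f['frame'][:,:,::-1]); print(n,ray(f,[[280,210]]))
s=ctrl.get_state(); print(s)
E
```

```text
scene (array([-0.14375177,  0.59492948,  0.94938228]), array([[ 0.5768878 , -0.44819352, -0.6829609 ]]))
top (array([ 0.39994255, -0.00687787,  1.27228834]), array([[ 0.12574003,  0.03022717, -0.99168267]]))
{'time': 0.1, 'joints': array([ 1.09931939,  0.70700597, -0.02763091,  1.48495495,  0.02200095,
        0.95089312, -0.0754991 ]), 'joint_velocities': array([-0.00167918,  0.00039262, -0.00142517, -0.00195199, -0.00056057,
       -0.00111466,  0.00063162]), 'joint_efforts': array([ 5.21370268e-03, -8.84294415e+01,  1.23810824e+00, -2.36455715e+01,
        1.71440654e-02,  5.07769320e-03, -1.62793121e-04]), 'tool_pos': array([ 0.23947998, -0.5224662 ,  0.20079344]), 'eef_rot': array([-3.06842178e+00, -6.69726977e-01,  3.52303568e-04]), 'force': array([-0.72407073, -0.912199  ,  0.13519543]), 'moment': array([-0.01026547, -0.04265385, -0.02783699]), 'grasp_force': 0.0, 'gripper_width': 0.08540832208375031}
```

View pics/scene0.png

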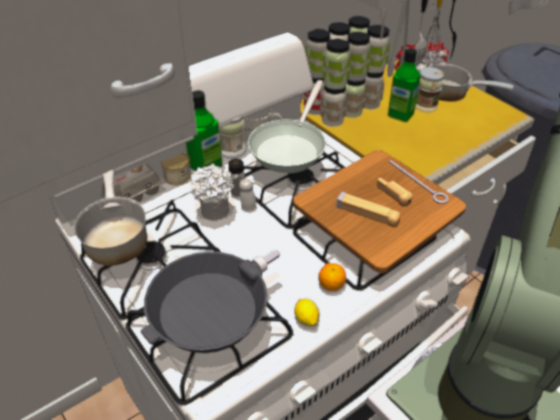

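View pics/top0.png

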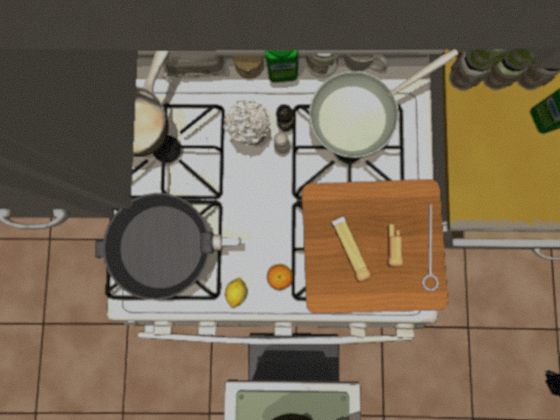

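The scene picture shows the skillet at lower left with its tang at about (270,258) and the handles on the board. In the top view the tang runs (212–240,241), and the new handle runs from its band (339,219) to its tail (363,277). Next I'll enlarge both areas.

```bash
python3 - <<'E'
from h import *
import pickle
t=pickle.load(open('top0.pkl','rb'))['frame'][:,:,::-1];s=pickle.load(open('scene0.pkl','rb'))['frame'][:,:,::-1]
z=lambda im,x,y:cv2.resize(im[y:y+75,x:x+100],(400,300),interpolation=cv2.INTER_CUBIC)
m=np.vstack([np.hstack([z(t,180,205),z(t,310,210)]),np.hstack([z(s,215,225),z(s,320,165)])])
cv2.imwrite('pics/m0.png',m)
E
```

```text
(no output)
```

View pics/m0.png

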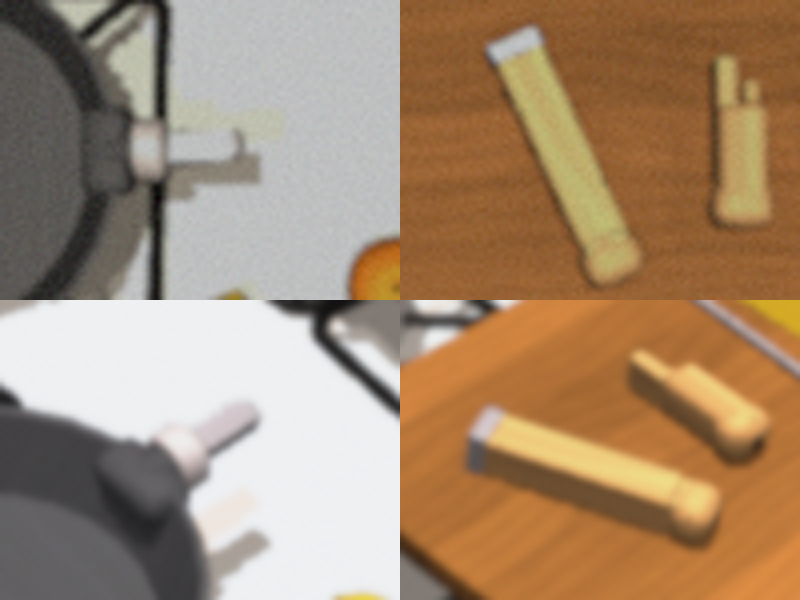

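The crop shows these pixels. Top view: tang tip (240.5,241.6), collar front (221.8,242), handle mouth (338.3,219), tail end (363,280.5). Scene view: tang tip (279,253), collar (266.5,261).

```bash
python3 - <<'E'
from h import *
t=pickle.load(open('top0.pkl','rb'));s=pickle.load(open('scene0.pkl','rb'))
def tri(a,b):
    c1,d1=ray(t,[a]);c2,d2=ray(s,[b]);d1=d1[0];d2=d2[0]
    k=np.linalg.lstsq(np.c_[d1,-d2],c2-c1,rcond=None)[0]
    p,q=c1+k[0]*d1,c2+k[1]*d2; return (p+q)/2,np.linalg.norm(p-q)
print('tip',tri([240.5,241.6],[279,253]))
print('tip/col z.098',atz(t,[[240.5,241.6],[221.8,242]],.098), 'scene',atz(s,[[279,253]],.098))
print('rim L,R,T,B',atz(t,[[104,246.5],[212,246.5],[158,195],[158,298.5]],.107))
# handle band top corners (z .105), tail
h=[[310+487/4,210+45/4],[310+540/4,210+27/4],[310+585/4,210+272/4],[310+640/4,210+262/4],[310+612/4,210+284/4]]
print('handle',atz(t,h,.105))
print('flat edges',atz(t,[[310+515/4,210+75/4],[310+551/4,210+60/4],[310+583/4,210+238/4],[310+623/4,210+222/4]],.105))
sh=[[320+75/4,165+108/4],[320+105/4,165+111/4],[320+718/4-100,165+190/4]]
print('sc',atz(s,sh,.105))
E
```

```text
tip (array([0.4752825 , 0.11794834, 0.09394717]), np.float64(0.00204903392748262))
tip/col z.098 [[0.47575167 0.11824513 0.098     ]
 [0.47456603 0.16089834 0.098     ]] scene [[0.47154182 0.11956432 0.098     ]]
rim L,R,T,B [[0.46237474 0.42542542 0.107     ]
 [0.46370141 0.18151937 0.107     ]
 [0.58075656 0.30866332 0.107     ]
 [0.3475565  0.29844222 0.107     ]]
handle [[ 0.52446203 -0.31325258  0.105     ]
 [ 0.53485394 -0.34295642  0.105     ]
 [ 0.3987971  -0.36252196  0.105     ]
 [ 0.40465854 -0.392569    0.105     ]
 [ 0.3924479  -0.37688583  0.105     ]]
flat edges [[ 0.50765392 -0.32821494  0.105     ]
 [ 0.51625785 -0.34838935  0.105     ]
 [ 0.41740452 -0.36219014  0.105     ]
 [ 0.42646363 -0.38430694  0.105     ]]
sc [[ 0.53358385 -0.10698817  0.105     ]
 [ 0.52072345 -0.11923853  0.105     ]
 [ 0.39577855 -0.16941467  0.105     ]]
```

```bash
cat >> h.py <<'E'
def frame(x,y,z,yaw): return lambda P:(np.array(P,float)@R.from_euler('z',yaw).as_matrix().T+[x,y,z])
def circ(r,z,n=80):
    a=np.linspace(0,2*np.pi,n); return np.c_[r*np.cos(a),r*np.sin(a),0*a+z]
def ovl(f,roi,k,skil=None,hand=None):
    x0,y0,w,h=roi; im=cv2.resize(np.ascontiguousarray(f['frame'][y0:y0+h,x0:x0+w,::-1]),(w*k,h*k),interpolation=cv2.INTER_CUBIC)
    def line(P,c): 
        p=((proj(f,P)+.5-[x0,y0])*k*8).astype(np.int32); cv2.polylines(im,[p.reshape(-1,1,2)],False,c,1,cv2.LINE_AA,3)
    if skil is not None:
        T=frame(*skil); line(T(circ(.122,.05)),(0,255,255))
        for z in(.046,.036): line(T([[-.147,-.009,z],[-.19,-.009,z],[-.19,.009,z],[-.147,.009,z]]),(0,0,255))
        c=circ(.018,0); line(T(np.c_[0*c[:,0]-.147,c[:,0],c[:,1]+.041]),(0,255,0))
    if hand is not None:
        T=frame(*hand)
        for z in(0,.026): line(T([[-.075,-.014,z],[.075,-.014,z],[.075,.014,z],[-.075,.014,z],[-.075,-.014,z]]),(255,0,0))
        c=circ(1,0); line(T(np.c_[0*c[:,0]+.075,.011*c[:,0],.013+.007*c[:,1]]),(255,255,0))
    return im
def plan(p,h):  # world TCP target, tool-x heading -> rows values
    s=ctrl.get_state(); r=R.from_rotvec(s['eef_rot']); T=R.from_euler('z',h)*R.from_euler('x',np.pi)
    d=r.inv().apply(np.array(p)-s['tool_pos']); q=(r.inv()*T).as_rotvec()
    print('linear',np.round(d/.25,4),'dr',np.round(q/np.radians(120),4),'heading',r.as_matrix()[:2,0])
E
python3 - <<'E'
from h import *
t=pickle.load(open('top0.pkl','rb'));s=pickle.load(open('scene0.pkl','rb'))
S=(.467,.308,.057,np.pi/2+.04); H=(.461,-.353,.079,.355)
z=lambda im:cv2.resize(im,(400,300))
cv2.imwrite('pics/o0.png',np.vstack([np.hstack([ovl(t,(95,185,160,120),1*5,S)[:,:][::2,::2],ovl(t,(310,210,100,75),4,None,H)]),np.hstack([ovl(s,(140,240,160,120),5,S)[::2,::2],ovl(s,(320,165,100,75),4,None,H)])]))
plan([.461,-.353,.15],.355)
E
```

```text
linear [ 1.088  -0.2468  0.2034] dr [-0.0005  0.      0.0357] heading [0.90905398 0.41667837]
```

View pics/o0.png

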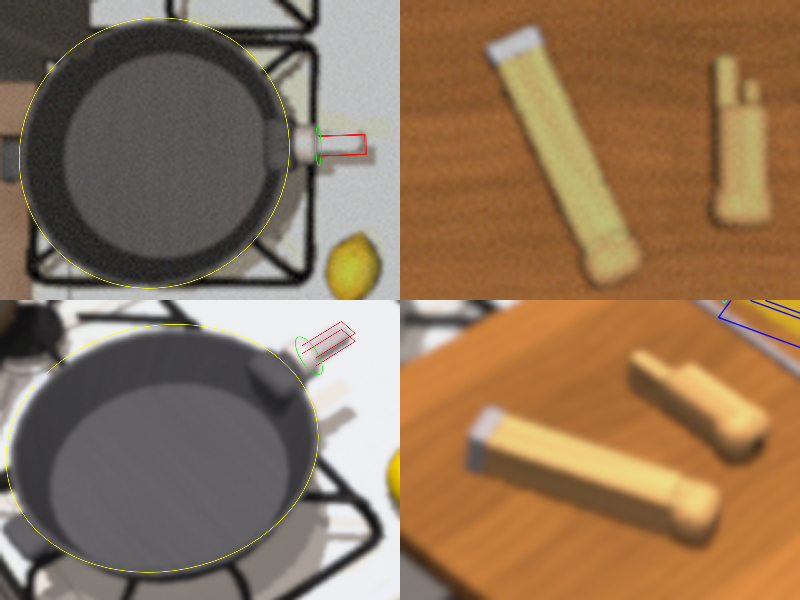

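The skillet overlay fits: rim, collar and tang all line up within a millimetre or two. The handle overlay missed only because I forgot the crop's 400 px offset, so I'll redo that part.

```bash
python3 - <<'E'
from h import *
t=pickle.load(open('top0.pkl','rb'));s=pickle.load(open('scene0.pkl','rb'))
q=lambda L:[[310+(x-400)/4-.4,210+y/4-.4] for x,y in L]
a=atz(t,q([(487,45),(540,27),(582,272),(640,262),(614,285),(515,75),(551,60),(583,238),(623,222)]),.105)
print(np.round(a[:,:2],4))
m=(a[0]+a[1])/2; e=(a[5]+a[6])/2; g=(a[7]+a[8])/2
u=m-a[4]; v=m-g; print(np.linalg.norm(u),np.arctan2(u[1],u[0]),np.arctan2(v[1],v[0]))
y=np.arctan2(v[1],v[0]); c=m-.075*np.array([np.cos(y),np.sin(y),0]); print(c,y)
H=(c[0],c[1],.079,y)
cv2.imwrite('pics/o1.png',np.hstack([ovl(t,(310,210,100,75),4,None,H),ovl(s,(320,165,100,75),4,None,H)]))
plan([c[0],c[1],.15],y)
E
```

```text
[[ 0.5238 -0.0881]
 [ 0.5343 -0.1181]
 [ 0.397  -0.1403]
 [ 0.4029 -0.1725]
 [ 0.3901 -0.1579]
 [ 0.5069 -0.1038]
 [ 0.5155 -0.1242]
 [ 0.4158 -0.1411]
 [ 0.4249 -0.1634]]
0.14941928991031367 0.37573698888402207 0.42464710313204973
[ 0.46071264 -0.13400157  0.105     ] 0.42464710313204973
linear [ 1.4519 -1.0436  0.2041] dr [-0.0005  0.      0.0025] heading [0.90905398 0.41667837]
```

View pics/o1.png

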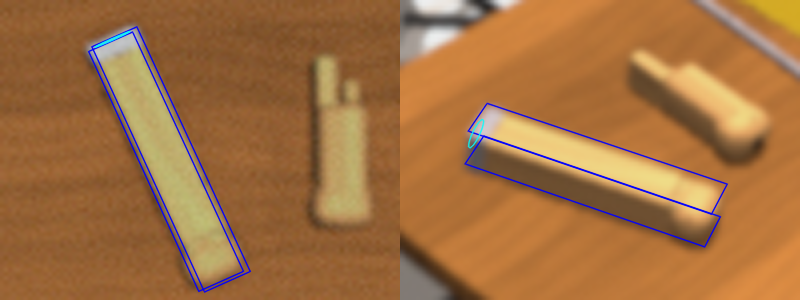

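```bash
python3 -m pendant '{"linear":[[0.1,-0.07,0],[0.25,-0.18,0],[0.42,-0.3,0],[0.6,-0.43,0],[0.75,-0.54,0]],"dr":[[0,0,0],[0,0,0],[0,0,0],[0,0,0],[0,0,0]]}' 1 60 && python3 -c "
from h import *
plan([.460,-.132,.15],.395)"
```

```text
time: 0.72
tool_pos: [0.3545, -0.3199, 0.2011]
eef_rot: [-3.069, -0.671, -0.0]
force: [-0.4, -0.5, 0.1]
gripper_width: 0.0857
grasp_force: 0.0
linear [ 0.697  -0.5068  0.2048] dr [-0.0002 -0.0001  0.017 ] heading [0.90875181 0.41733696]
```

```bash
python3 -m pendant '{"linear":[[0.17,-0.12,0.02],[0.35,-0.25,0.08],[0.52,-0.38,0.14],[0.65,-0.47,0.19],[0.697,-0.507,0.205]],"dr":[[0,0,0],[0,0,0],[0,0,0.017],[0,0,0.017],[0,0,0.017]]}' && python3 - <<'E'
from h import *
f=snap('top','t1');g=snap('scene','s1')
H=(.4598,-.132,.079,.395)
cv2.imwrite('pics/o2.png',np.hstack([ovl(f,(310,200,100,100),4,None,H),ovl(g,(310,130,100,100),4,None,H)]))
plan([.460,-.132,.082],.395)
E
```

```text
time: 1.35
tool_pos: [0.4599, -0.1319, 0.1492]
eef_rot: [-3.079, -0.619, 0.001]
force: [-0.4, -1.1, 0.2]
gripper_width: 0.0854
grasp_force: 0.0
linear [ 0.0035 -0.0033  0.2704] dr [-0.0003  0.0002  0.0005] heading [0.92261485 0.3857222 ]
```

View pics/o2.png

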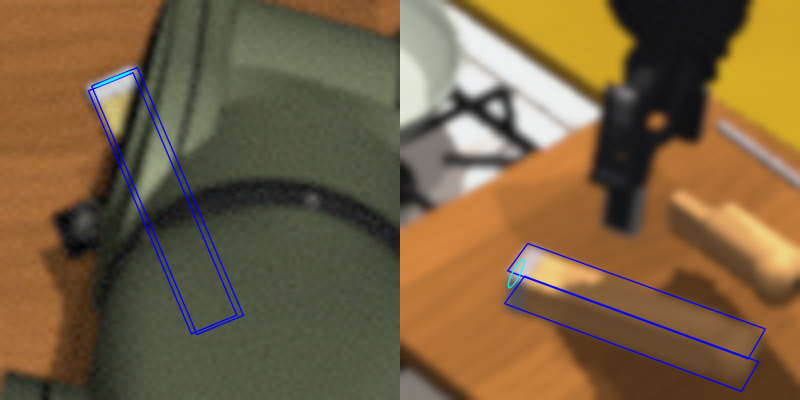

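The overlay sits on the handle in both views, with the gripper straddling it. I'll descend and grip.

```bash
python3 -m pendant '{"linear":[[0.003,-0.003,0.08],[0.003,-0.003,0.18],[0.003,-0.003,0.24],[0.003,-0.003,0.265],[0.003,-0.003,0.265]],"dr":[[0,0,0],[0,0,0],[0,0,0],[0,0,0],[0,0,0]]}' && python3 -m pendant '{"linear":[[0,0,0],[0,0,0],[0,0,0],[0,0,0],[0,0,0]],"dr":[[0,0,0],[0,0,0],[0,0,0],[0,0,0],[0,0,0]]}' 0 60 && python3 -m pendant '{"linear":[[0,0,0],[0,0,0],[0,0,0],[0,0,0],[0,0,0]],"dr":[[0,0,0],[0,0,0],[0,0,0],[0,0,0],[0,0,0]]}'
```

```text
time: 2.08
tool_pos: [0.4595, -0.1338, 0.0839]
eef_rot: [3.081, 0.614, -0.0]
force: [-0.2, -0.3, 0.6]
gripper_width: 0.0854
grasp_force: 0.0
time: 2.7
tool_pos: [0.4598, -0.133, 0.0837]
eef_rot: [-3.081, -0.615, 0.0]
force: [-0.5, 0.1, -0.8]
gripper_width: 0.0001
grasp_force: 0.0
time: 3.32
tool_pos: [0.4598, -0.133, 0.0837]
eef_rot: [-3.081, -0.615, 0.0]
force: [0.2, -0.5, 0.5]
gripper_width: -0.0
grasp_force: 0.0
```

The fingers shut on nothing, so I'll look.

```bash
python3 - <<'E'
from h import *
f=snap('top','t2');g=snap('scene','s2')
H=(.4598,-.132,.079,.395)
im=ovl(g,(290,140,120,120),5)
tp=proj(g,[ctrl.get_state()['tool_pos']])[0]; print('TCP px',tp)
cv2.imwrite('pics/o3.png',np.hstack([im,cv2.resize(f['frame'][200:300,310:343,::-1],(198,600))]))
E
```

```text
TCP px [367.51874598 210.84644519]
```

View pics/o3.png

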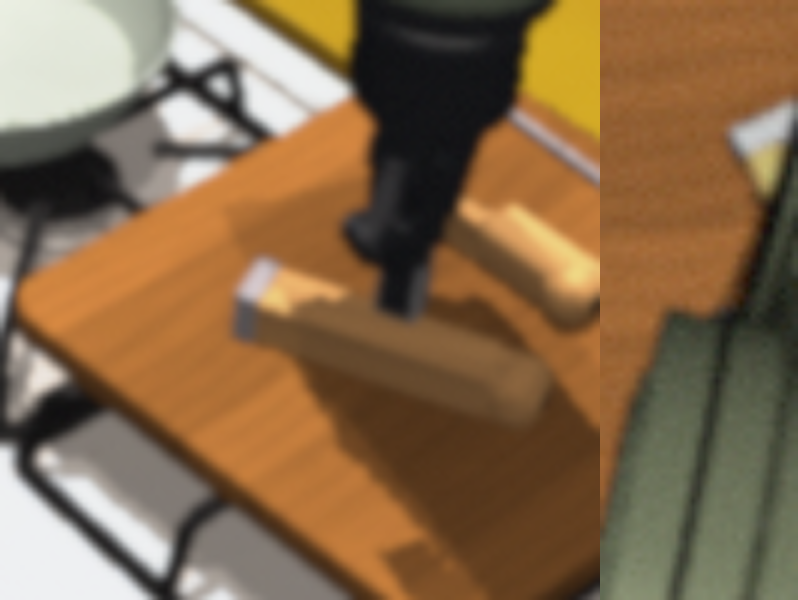

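```bash
python3 - <<'E'
from h import *
g=pickle.load(open('s2.pkl','rb'))
p=np.array([.4598,-.133,0])
for z in (.084,.095,.1,.105,.11,.12): print(z,proj(g,[p+[0,0,z]])[0])
y=np.array([np.sin(.395),-np.cos(.395),0])
for z in(.149,.162,.17,.18): print(z,proj(g,[p+[0,0,z]+y*.048,p+[0,0,z]-y*.048]))
print('tip if on plane',atz(g,[[370,203.6]],.084),atz(g,[[370,203.6]],.105))
E
```

```text
0.084 [367.53234377 210.74525685]
0.095 [368.05249776 207.29155833]
0.1 [368.29062209 205.70814136]
0.105 [368.52980984 204.11617487]
0.11 [368.77006577 202.5156025 ]
0.12 [369.25380129 199.28841326]
0.149 [[378.593237   177.93268466]
 [362.32594902 202.16259936]]
0.162 [[379.27808859 173.58124695]
 [362.93887128 197.75163247]]
0.17 [[379.7032868  170.8737797 ]
 [363.31978125 195.00464923]]
0.18 [[380.23883221 167.45726603]
 [363.79994989 191.53555581]]
tip if on plane [[ 0.4739558  -0.15516907  0.084     ]] [[ 0.45896606 -0.13696662  0.105     ]]
```

The scene view fits fingertips about 21 mm higher than the pose report says, at z ≈ 0.105, so they closed just above the handle, which hasn't moved. I'll raise, open, come down a further 15 mm with a force check, then close.

```bash
python3 -m pendant '{"linear":[[0,0,-0.06],[0,0,-0.12],[0,0,-0.12]],"dr":[[0,0,0],[0,0,0],[0,0,0]]}' - && python3 -m pendant '{"linear":[[0,0,0],[0,0,0],[0,0,0],[0,0,0]],"dr":[[0,0,0],[0,0,0],[0,0,0],[0,0,0]]}' 1 && python3 -m pendant '{"linear":[[0,0,0.06],[0,0,0.12],[0,0,0.15],[0,0,0.17],[0,0,0.18]],"dr":[[0,0,0],[0,0,0],[0,0,0],[0,0,0],[0,0,0]]}' && python3 -m pendant '{"linear":[[0,0,0],[0,0,0],[0,0,0],[0,0,0],[0,0,0]],"dr":[[0,0,0],[0,0,0],[0,0,0],[0,0,0],[0,0,0]]}' 0.25 30 && python3 -m pendant '{"linear":[[0,0,0],[0,0,0],[0,0,0],[0,0,0],[0,0,0]],"dr":[[0,0,0],[0,0,0],[0,0,0],[0,0,0],[0,0,0]]}' 0
```

```text
time: 3.8
tool_pos: [0.4602, -0.1331, 0.1143]
eef_rot: [3.08, 0.615, 0.002]
force: [-0.6, 0.7, -1.3]
gripper_width: -0.0003
grasp_force: 0.0
time: 4.3
tool_pos: [0.4597, -0.133, 0.1135]
eef_rot: [-3.081, -0.615, 0.0]
force: [-0.0, 1.1, -0.7]
gripper_width: 0.0723
grasp_force: 0.0
time: 4.92
tool_pos: [0.4599, -0.133, 0.0687]
eef_rot: [-3.081, -0.615, -0.0]
force: [-0.1, -0.1, -0.8]
gripper_width: 0.0853
grasp_force: 0.0
time: 5.55
tool_pos: [0.4599, -0.1331, 0.069]
eef_rot: [3.081, 0.615, 0.001]
force: [-1.1, 0.2, 7.6]
gripper_width: 0.0272
grasp_force: 29.1
time: 6.18
tool_pos: [0.4599, -0.1331, 0.069]
eef_rot: [3.081, 0.616, 0.001]
force: [-1.6, 0.2, 7.3]
gripper_width: 0.0267
grasp_force: 29.1
```

It's gripped (27 mm) but shallow. I'll regrip 5 mm deeper and firmer.

```bash
python3 -m pendant '{"linear":[[0,0,0],[0,0,0],[0,0,0.01],[0,0,0.022],[0,0,0.022]],"dr":[[0,0,0],[0,0,0],[0,0,0],[0,0,0],[0,0,0]]}' 0.6 && python3 -m pendant '{"linear":[[0,0,0],[0,0,0],[0,0,0],[0,0,0],[0,0,0]],"dr":[[0,0,0],[0,0,0],[0,0,0],[0,0,0],[0,0,0]]}' 0 70 &&  python3 -m pendant '{"linear":[[0,0,-0.04],[0,0,-0.1],[0,0,-0.18],[0,0,-0.24],[0,0,-0.24]],"dr":[[0,0,0],[0,0,0],[0,0,0],[0,0,0],[0,0,0]]}' && python3 - <<'E'
from h import *
f=snap('top','t3');g=snap('scene','s3')
s=ctrl.get_state();print(s['tool_pos'])
for dz in(0,.02):
  print(dz)
H=(s['tool_pos'][0],s['tool_pos'][1],.079+s['tool_pos'][2]-.0635,.395)
cv2.imwrite('pics/o4.png',np.hstack([ovl(f,(310,200,100,100),4,None,H),ovl(g,(310,130,100,100),4,None,H)]))
E
```

```text
time: 6.8
tool_pos: [0.4596, -0.133, 0.0629]
eef_rot: [-3.08, -0.615, 0.001]
force: [0.3, 0.5, 0.8]
gripper_width: 0.0513
grasp_force: 0.0
time: 7.42
tool_pos: [0.4598, -0.1331, 0.0636]
eef_rot: [3.081, 0.615, 0.001]
force: [-1.6, 0.0, 9.1]
gripper_width: 0.0261
grasp_force: 69.3
time: 8.05
tool_pos: [0.4602, -0.1331, 0.1242]
eef_rot: [3.08, 0.615, 0.003]
force: [-0.2, 0.5, -2.0]
gripper_width: 0.0261
grasp_force: 69.2
[ 0.45969241 -0.1329672   0.12301868]
0
0.02
```

View pics/o4.png

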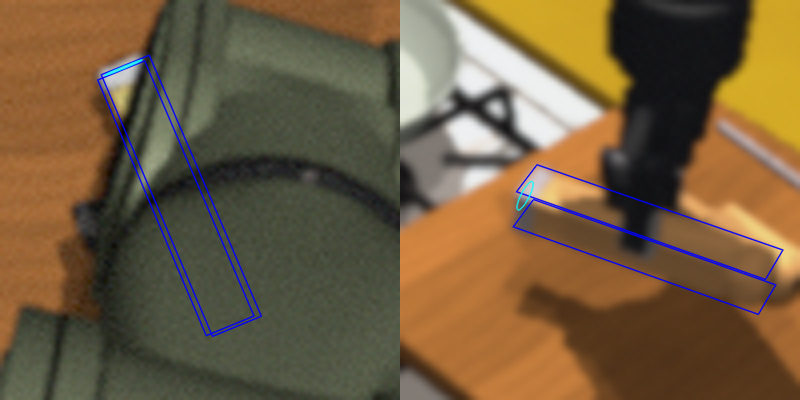

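Lifted level; the overlay matches the handle with little offset. Next I'll swing it towards the tang.

```bash
python3 -m pendant '{"linear":[[0.04,-0.06,0],[0.1,-0.16,0],[0.16,-0.26,0],[0.22,-0.37,0],[0.28,-0.47,0]],"dr":[[0,0,-0.05],[0,0,-0.13],[0,0,-0.21],[0,0,-0.29],[0,0,-0.37]]}' && python3 -c "
from h import *
plan([.479,.003,.1235],1.611)"
```

```text
time: 8.78
tool_pos: [0.4791, 0.0046, 0.1228]
eef_rot: [-2.61, -1.747, 0.0]
force: [-0.0, -0.8, -0.0]
gripper_width: 0.0259
grasp_force: 69.1
linear [-0.0062  0.0022 -0.0028] dr [-4.00e-04 -2.00e-04 -2.06e-01] heading [0.38138504 0.92441623]
```

```bash
python3 -m pendant '{"linear":[[-0.006,0.002,0],[-0.006,0.002,0],[-0.006,0.002,0.05],[-0.006,0.002,0.12],[-0.006,0.002,0.16]],"dr":[[0,0,-0.06],[0,0,-0.13],[0,0,-0.19],[0,0,-0.206],[0,0,-0.206]]}' && python3 - <<'E'
from h import *
f=snap('top','t4');g=snap('scene','s4')
s=ctrl.get_state();p=s['tool_pos'];x=R.from_rotvec(s['eef_rot']).as_matrix()[:,0];y=np.arctan2(x[1],x[0]);print(p,y)
S=(.467,.308,.057,1.611);H=(p[0],p[1],p[2]+.0154,y)
cv2.imwrite('pics/o5.png',np.hstack([ovl(f,(200,190,100,100),4,S,H),ovl(g,(250,210,100,100),4,S,H)]))
E
```

```text
time: 9.4
tool_pos: [0.4788, 0.0017, 0.0822]
eef_rot: [-2.184, -2.257, 0.0]
force: [0.8, 0.3, -1.1]
gripper_width: 0.0261
grasp_force: 69.1
[0.47866092 0.00145546 0.08234156] 1.601901034616138
```

View pics/o5.png

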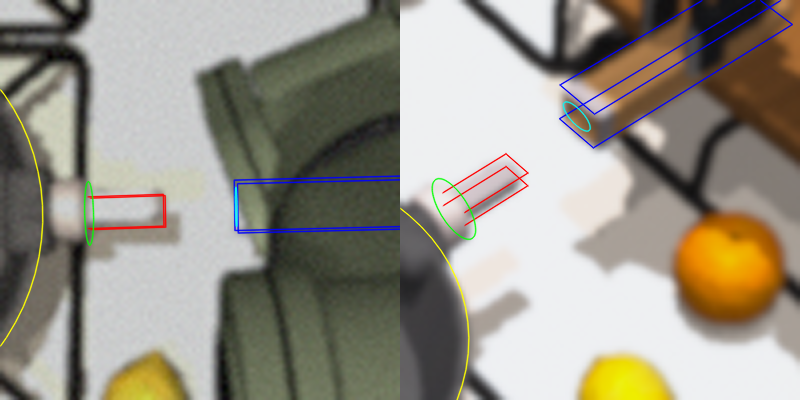

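The handle is roughly in line, about 40 mm short of the tip, and the overlays agree with both parts. I'll lower to the tang's height, come closer, and take the final enlarged view.

```bash
python3 -m pendant '{"linear":[[0,0,0.02],[0.02,0,0.04],[0.05,0,0.051],[0.07,0,0.051],[0.07,0,0.051]],"dr":[[0,0,-0.004],[0,0,-0.004],[0,0,-0.004],[0,0,-0.004],[0,0,-0.004]]}' && python3 - <<'E'
from h import *
g=snap('scene','s5');snap('top','t5')
s=ctrl.get_state();p=s['tool_pos'];r=R.from_rotvec(s['eef_rot']).as_matrix();x=r[:,0];y=np.arctan2(x[1],x[0]);print(p,y,r[:,2],s['force'],s['moment'])
im=cv2.resize(g['frame'][205:280,255:355,::-1],(800,600),interpolation=cv2.INTER_CUBIC)
for i in range(1,10): cv2.line(im,(i*80,592),(i*80,599),(0,0,255),1)
for i in range(1,8): cv2.line(im,(0,i*80),(8,i*80),(0,0,255),1)
cv2.imwrite('pics/o6.png',im)
def P(T,pts): return np.round((proj(g,T(pts))+.5-[255,205])*8)
H=frame(p[0],p[1],p[2]+.0224,y); S=frame(.467,.308,.057,1.611)
print('band top corners L(-y),R',P(H,[[.075,-.014,.026],[.075,.014,.026],[.075,.014,0],[.075,-.014,0]]).tolist(),'at x=.02',P(H,[[.02,-.014,.026],[.02,.014,.026],[.02,.014,0]]).tolist())
print('tang tip TL..',P(S,[[-.19,-.009,.046],[-.19,.009,.046],[-.19,.009,.036],[-.19,-.009,.036],[-.147,-.009,.046],[-.147,.009,.046],[-.147,.009,.036]]).tolist())
E
```

```text
time: 10.12
tool_pos: [0.4787, 0.0188, 0.0706]
eef_rot: [-2.178, -2.264, -0.0]
force: [0.5, -1.0, -0.8]
gripper_width: 0.0259
grasp_force: 69.1
[0.47869499 0.01816892 0.0705788 ] 1.6088545486634174 [ 1.41080633e-04 -8.60056554e-05 -9.99999986e-01] [ 0.24188201 -0.78281076 -1.37624468] [-0.03341751  0.02142304  0.01380094]
band top corners L(-y),R [[231.0, 250.0], [300.0, 309.0], [298.0, 376.0], [230.0, 317.0]] at x=.02 [[385.0, 157.0], [455.0, 213.0], [451.0, 280.0]]
tang tip TL.. [[171.0, 347.0], [215.0, 385.0], [215.0, 411.0], [171.0, 372.0], [45.0, 425.0], [88.0, 464.0], [89.0, 490.0]]
```

View pics/o6.png

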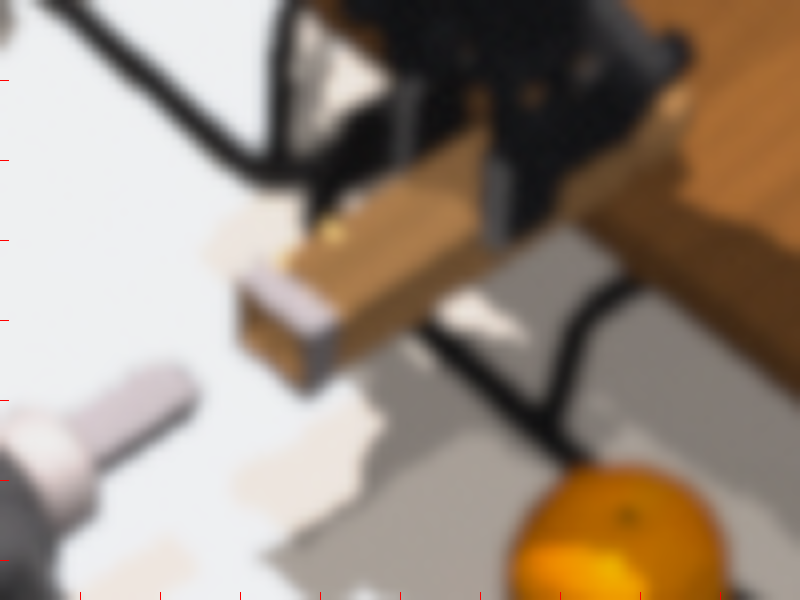

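The mouth face's corners are (240,268), (308,333), (306,395) and (240,330). The tang's axis ends near (193,379), and the handle's axis extended passes within about 2 px of it. That leaves roughly 28 mm to the tip, so I'll advance with force checks.

```bash
python3 -m pendant '{"linear":[[0.02,0.0024,0.003],[0.05,0.0024,0.003],[0.08,0.0024,0.003],[0.1,0.0024,0.003],[0.108,0.0024,0.003]],"dr":[[0,0,0],[0,0,0],[0,0,0],[0,0,0],[0,0,0]]}' && python3 -m pendant '{"linear":[[0.006,0,0],[0.012,0,0],[0.018,0,0],[0.024,0,0],[0.03,0,0]],"dr":[[0,0,0],[0,0,0],[0,0,0],[0,0,0],[0,0,0]]}'
```

```text
time: 10.85
tool_pos: [0.4782, 0.0457, 0.0697]
eef_rot: [-2.178, -2.264, -0.0]
force: [0.6, 0.1, -1.3]
gripper_width: 0.0258
grasp_force: 69.1
time: 11.48
tool_pos: [0.4783, 0.0528, 0.0698]
eef_rot: [2.179, 2.263, 0.001]
force: [3.9, -2.6, 0.6]
gripper_width: 0.0259
grasp_force: 69.1
```

A side force of +3.9 N in x means the handle should go a little to +x.

```bash
python3 -m pendant '{"linear":[[0,0.003,0],[0,0.005,0],[0,0.005,0]],"dr":[[0,0,0],[0,0,0],[0,0,0]]}' && python3 - <<'E'
from h import *
g=snap('scene','s6')
s=[ctrl.get_state() for _ in range(1)][0];print(s['tool_pos'],s['force'],s['moment'],s['joint_velocities'].round(3))
E
```

```text
time: 11.85
tool_pos: [0.4789, 0.0529, 0.0697]
eef_rot: [-2.178, -2.263, 0.001]
force: [0.6, 0.1, -1.5]
gripper_width: 0.0261
grasp_force: 69.2
[0.47894488 0.05293203 0.06965535] [-0.99455421  0.08294754 -1.45235914] [0.0764109  0.01853758 0.02930908] [ 0.001 -0.001  0.    -0.001 -0.    -0.004 -0.001]
```

```bash
python3 -m pendant '{"linear":[[0.008,0.002,0],[0.016,0.002,0],[0.024,0.002,0],[0.032,0.002,0],[0.04,0.002,0]],"dr":[[0,0,0],[0,0,0],[0,0,0],[0,0,0],[0,0,0]]}' && python3 -m pendant '{"linear":[[0.008,0,0],[0.016,0,0],[0.024,0,0],[0.032,0,0],[0.04,0,0]],"dr":[[0,0,0],[0,0,0],[0,0,0],[0,0,0],[0,0,0]]}'
```

```text
time: 12.52
tool_pos: [0.4793, 0.063, 0.0697]
eef_rot: [-2.178, -2.263, -0.0]
force: [0.4, -0.6, -0.7]
gripper_width: 0.0261
grasp_force: 69.2
time: 13.15
tool_pos: [0.4789, 0.073, 0.0697]
eef_rot: [-2.179, -2.263, -0.0]
force: [-0.0, -0.3, -0.6]
gripper_width: 0.026
grasp_force: 69.2
```

```bash
python3 -m pendant '{"linear":[[0.008,0,0],[0.016,0,0],[0.024,0,0],[0.032,0,0],[0.04,0,0]],"dr":[[0,0,0],[0,0,0],[0,0,0],[0,0,0],[0,0,0]]}' && python3 -m pendant '{"linear":[[0.004,0,0],[0.008,0,0],[0.012,0,0],[0.016,0,0],[0.016,0,0]],"dr":[[0,0,0],[0,0,0],[0,0,0],[0,0,0],[0,0,0]]}'
```

```text
time: 13.78
tool_pos: [0.4785, 0.0829, 0.0697]
eef_rot: [-2.179, -2.263, -0.0]
force: [0.1, -0.4, -1.2]
gripper_width: 0.026
grasp_force: 69.2
time: 14.4
tool_pos: [0.4784, 0.0868, 0.0697]
eef_rot: [-2.179, -2.263, -0.0]
force: [-0.6, 0.8, -0.9]
gripper_width: 0.026
grasp_force: 69.2
```

```bash
python3 -m pendant '{"linear":[[0.003,0,0],[0.006,0,0],[0.009,0,0],[0.012,0,0],[0.012,0,0]],"dr":[[0,0,0],[0,0,0],[0,0,0],[0,0,0],[0,0,0]]}'
```

```text
time: 15.02
tool_pos: [0.4782, 0.089, 0.0697]
eef_rot: [2.179, 2.262, -0.002]
force: [0.1, -7.6, -0.2]
gripper_width: 0.0261
grasp_force: 69.3
```

```bash
python3 -m pendant '{"linear":[[0.003,0,0],[0.006,0,0],[0.006,0,0]],"dr":[[0,0,0],[0,0,0],[0,0,0]]}'
```

```text
time: 15.4
tool_pos: [0.4781, 0.0902, 0.0697]
eef_rot: [2.179, 2.262, -0.002]
force: [0.4, -8.8, 0.1]
gripper_width: 0.0261
grasp_force: 69.4
```

The push is now 8.8 N with no side force, so another millimetre should do; then hold.

```bash
python3 -m pendant '{"linear":[[0.002,0,0],[0.004,0,0],[0.004,0,0],[0.004,0,0],[0.004,0,0]],"dr":[[0,0,0],[0,0,0],[0,0,0],[0,0,0],[0,0,0]]}'; for i in 1 2 3; do python3 -m pendant '{"linear":[[0,0,0],[0,0,0],[0,0,0],[0,0,0],[0,0,0]],"dr":[[0,0,0],[0,0,0],[0,0,0],[0,0,0],[0,0,0]]}' | egrep 'pos|rot|force'; done
python3 - <<'E'
from h import *
F=[]
for i in range(6): snap('top','t9'); F.append(ctrl.get_state()['force'])
print(np.mean(F,0),np.std(F,0))
a=cv2.cvtColor(pickle.load(open('t0.pkl' if 0 else 'top0.pkl','rb'))['frame'],7)[200:300,95:200].astype(np.float32);b=cv2.cvtColor(pickle.load(open('t9.pkl','rb'))['frame'],7)[200:300,95:200].astype(np.float32)
print('skillet shift px',cv2.phaseCorrelate(a,b))
E
```

```text
time: 16.02
tool_pos: [0.478, 0.0909, 0.0697]
eef_rot: [2.18, 2.262, -0.003]
force: [1.0, -9.5, 1.0]
gripper_width: 0.0259
grasp_force: 69.4
tool_pos: [0.478, 0.0909, 0.0697]
eef_rot: [2.179, 2.262, -0.003]
force: [-1.1, -9.8, 0.4]
grasp_force: 69.4
tool_pos: [0.478, 0.0909, 0.0697]
eef_rot: [2.179, 2.262, -0.003]
force: [0.1, -9.7, 0.6]
grasp_force: 69.4
tool_pos: [0.478, 0.0909, 0.0697]
eef_rot: [2.179, 2.262, -0.003]
force: [0.9, -9.7, 0.4]
grasp_force: 69.4
[  0.9055101  -10.2261747    0.62845803] [0.3062631  0.74560428 0.50679739]
skillet shift px ((-0.01792841596190442, -0.03963498320396752), 0.8605614835244638)
```

The push is steady at 10 N, the skillet hasn't moved, and the hold has lasted over 1.5 s.

```bash
python3 -c "
from plant import ctrl
print(ctrl.sign_off())"
```

```text
the job is handed in; nothing more can be done
None
```

The new handle is on the tang and pressing the sprung collar back about half-way with a steady push of roughly 10 N, the gripper is still holding it, the skillet had not moved before hand-in, and the job is handed in (the sign-off gave no verdict).

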